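Hook the pen tray out from under the monitor riser

TASK

The blue pen tray has slid to the back under the clear monitor riser, where a hand cannot get at it. Pick up the long hook by its wooden handle, drop its blade inside the tray behind the front wall and drag the tray forward, gently, until you feel it press lightly on the orange sprung stop at the mouth of the riser: never lean hard on the stop and do not touch the tray with the gripper. Leave the tray snug against the stop, put the hook back on the grey desk pad the way it stood, let go of it, and leave the mug, stapler and plant where they are.

Things in the scene. Friction and masses are not known exactly. Their poses are not given: they have to be found in the camera images.
- hook: Arch-shaped hook tool, 180 g. Wooden handle block 80 long, 24 wide, 40 high; from its top a flat steel bar (14 wide, 6 thick, underside 34 above the tool's underside) runs forward to a blade hanging down (5 thick, 30 wide) to the level of the handle's underside, so the tool stands on handle and blade. Origin: centre of the handle's underside; x from handle to blade, z up.
- hook_grip (a point): Centre of the hook's wooden handle, half-way up (20 mm above its underside); grasp here across the 24 mm width (along the tool's y). Axes as the hook's.
- hook_tip (a point): Lower edge of the inner face (facing the handle) of the hook's blade, middle of its width; 205 mm in front of and 20 mm below hook_grip. Axes as the hook's.
- tray: Loose blue pen tray on the desk under the riser, open on top: 140 long (x), 110 wide, 30 high, walls and floor 4 thick, 300 to 540 g; sliding it takes 1.5 to 6 N. Origin: centre of its underside. Front wall at its -x end, towards the riser's mouth. The front half (64 mm clear behind that wall, 102 wide) is empty; a yellow and a white block are fixed in the rear half.
- tray_front (a point): Middle of the outer face of the tray's front wall, half-way up (15 mm above the desk). Axes as the tray's.
- riser: Fixed monitor riser: clear roof 260 x 200, 6 thick, underside 115 above the desk, white side walls 10 thick (180 clear between them), clear back wall, open at the front, no floor. Origin: on the desk under the middle of the roof's front edge (the mouth). x points into the riser, from mouth to back; the way out is -x; z up.
- stop: Adjustable stop across the riser's mouth: two fixed dark rails; on them an aluminium bar (20 high) clamped fast, with an orange sprung pad (90 wide, 19 high) inside. Origin: on the desk, mid-mouth; x into the riser. The pad's inner face is clamped somewhere from x = 0 to 40 mm, not measured: feel for it. It yields 1 mm per 5 N. Press with some 3 to 8 N, never over 12.
- desk_pad: Fixed grey writing pad on the desk, 320 (x) by 340 (y), 2 thick, on which the hook stands. Origin: centre of its underside, on the desk.
- mug: White mug, 76 mm across, 90 high, beside the riser. Bystander. Origin: centre of its underside.
- stapler: Red and black stapler, 130 long, 34 wide, 45 high, on the riser's other side. Bystander. Origin: centre of its underside.
- plant: Small plant in a clay pot, 68 mm across, about 95 high, on the riser's roof towards its back. Bystander. Origin: centre of its underside.
There are look-alikes about, which are no part of the job. Of the things shaped like the stop, the aluminium one is meant.

How it is judged:
By the outcome, as a careful person would: the job done as asked, in the order asked, and still so for the second after the job is handed in, with the robot touching nothing.
It also fails if it takes over 64 s, if anything falls off the work surface, if the arm or the gripper's body presses on something with over 40 N, if the wrist force passes 120 N, or if a joint passes its speed limit or range.

ROBOT

A 6-joint arm with a two-finger parallel gripper is mounted at the origin on the work surface. World frame = base frame: x ahead of the robot, y to its left, z up, the work surface at z = 0. Lengths are in m, angles in degrees, forces in N, time in s.
With the tool pointing down it reaches from about 0.3 to 0.875 m from the base axis. Payload 4.2 kg.
Tool frame: the origin (TCP) lies at the centre of the arm's flange, where the gripper is bolted on; the fingertips stand ahead of it and the grasp point (between the pads) lies 155 mm ahead of it (bot.tips_ahead is the z of the fingertips in the tool frame, in m); z points along the fingers, y is the line along which they close (so a half turn about z gives the same grasp; the last joint's range is limited). The gripper opens to 85 mm and grips with 20 to 120 N. Pads are 22 mm wide; open, the fingers measure 114 mm over their backs; the gripper's body (76 mm by 85 mm) begins 54 mm behind the grasp point. The pads swing forward as they close: fully open they stand 13 mm farther back than shut.
Start: joints at [73.74, 18.312, 89.639, -0, 72.044, -1.146], TCP at [0.15, 0.555, 0.405] pointing down, gripper open.
Joint ranges: [-177.97, 177.97], [-48.28, 115.42], [12.27, 149.76], [-77.06, 257.06], [2.81, 150.46], [-146.56, 146.56]. Speed limits (degrees/s): [147.25, 147.25, 180, 180, 180, 180].

INTERFACE

Orientations are given as a 3x3 rotation matrix whose columns are the frame's x, y, z axes.
In Python, from plant import bot gives the robot as it stands. The module is installed in compiled form; this text tells all that it offers.
- The arm moves only by the shell command python3 -m jog 'ROWS' [OPENING] [FORCE]. ROWS is a JSON object of lists of equal length, an entry for each row: "offset": the shift along the tool's x, y, z in m, a list of three; "rotation": the turn, a rotation vector about the tool's x, y, z in degrees, a list of three. In form: {"offset": [[tx, ty, tz], ...], "rotation": [[wx, wy, wz], ...]}. A call has 1 to 8 rows; each row is the pose to reach, as a shift and turn from the pose commanded when the call began, along the tool's axes at that moment; what a row does not reach only later rows make up. A row lasts 1/8 s, in which the tool goes at most 62.5 mm and 10.7 degrees, less where a joint would pass 70% of its speed; a pose out of reach is approached as far as the arm can. A call with a gripper value outside its range is refused whole. OPENING is the finger opening in m, from 0 to 0.0854, set as the call begins (- or left out, the last holds). The fingers move at their own pace and stop on an object; FORCE is the grip in N (left out, the last holds). Time passes only in rows, so rows that repeat a pose let the fingers close. It gives the time, the measured TCP pose, the force, the opening and the grip force at its end, in the units of the state.
- bot.get_state(): the state, without advancing time (a new reading comes with each control period).
- bot.snapshot(name): name is "scene" or "top" or "wrist"; returns (picture, depth): 480x640x3 uint8, red, green, blue; 480x640 float32, m along the optical axis (not along the pixel's ray), 0 where there is no reading.
- bot.camera_params(name): a dict with "intrinsics" (3x3 intrinsics, pixels), "world_to_cam" (4x4, takes a point from world to camera coordinates); the wrist camera has in their place "mount" (4x4, takes a point from camera to tool coordinates, whose origin is the TCP and whose axes are the flange's). Camera axes: x right, y down, z forward; pixel columns grow to the right and rows downward; lengths in m; the calibration is good to about 2 mm. A picture is of the moment at which its call begins: read the wrist's pose just before it. camera_params takes no time and is no camera call.
- bot.sign_off(): hands the job in; it is judged then, once.
The state is a dict: "time_s": time; "qpos": joint angles; "qd": joint speeds; "effort": joint torques, N m; "tcp_pos": TCP position; "ee_rot": TCP orientation; "wrist_force": force on the tool from outside, world axes, zero at the start; "wrist_torque": the same for the moment, N m; "gripper_width": finger opening in m; "grip_force": force on a finger pad.
Only numpy, scipy, OpenCV 4.12 (cv2) and the standard library are available. Lean on these libraries where they do the work, as an engineer would, in place of code of your own. Each camera call takes 0.05 s, during which the arm holds its last target. There are 200 camera calls.

## Working session

There is one attempt and no reset: what is moved stays moved. The work goes in short steps, Python scripts to look and compute and a shell command to move; the robot and the scene stay as the last step left them, time stands still between calls to the robot, and variables do not carry over. Pictures are saved under pics/ and viewed, at most 13 in all, crops included, and the job is handed in when it is done.

```bash
mkdir -p pics; cat > h.py <<'E'
import numpy as np, cv2
from plant import bot
def snap(n,f):
    p,d=bot.snapshot(n); cv2.imwrite(f'pics/{f}.png',p[:,:,::-1]); np.save(f'pics/{f}.npy',d); return p,d
def w(n,d,u,v,dd=None):
    c=bot.camera_params(n);K=np.array(c['intrinsics']);T=np.linalg.inv(np.array(c['world_to_cam']))
    z=d[v,u] if dd is None else dd
    r=np.linalg.inv(K)@[u,v,1]
    return (T@np.r_[r*z,1])[:3].round(4)
def onz(n,u,v,z):
    c=bot.camera_params(n);K=np.array(c['intrinsics']);T=np.linalg.inv(np.array(c['world_to_cam']))
    r=T[:3,:3]@np.linalg.inv(K)@[u,v,1];o=T[:3,3]
    return (o+r*(z-o[2])/r[2]).round(4)
E
python3 - <<'E'
from h import *
s=bot.get_state();print(s,bot.tips_ahead)
for n in('top','scene'):
    snap(n,n+'0');print(bot.camera_params(n))
E
```

```text
{'time_s': 0.0, 'qpos': array([ 7.37372812e+01,  1.83509828e+01,  8.97069057e+01, -3.39330131e-04,
        7.20435328e+01, -1.14708517e+00]), 'qd': array([-0.00159333, -0.01427057, -0.01139085, -0.0034033 , -0.00469613,
        0.00962155]), 'effort': array([ 8.28166303e-04, -4.15507650e+01, -2.34168470e+01,  2.20926504e-04,
        8.08182493e-03,  2.38312435e-05]), 'tcp_pos': array([0.14990474, 0.55493754, 0.4038852 ]), 'ee_rot': array([[-9.65401984e-01,  2.60765736e-01, -4.90303447e-04],
       [ 2.60766195e-01,  9.65400486e-01, -1.70088424e-03],
       [ 2.98068549e-05, -1.76989159e-03, -9.99998433e-01]]), 'wrist_force': array([-0.52484604,  0.71757454, -0.01638345]), 'wrist_torque': array([-0.0146707 , -0.01721564, -0.04988131]), 'grip_force': 0.0, 'gripper_width': 0.08536454615973259} 0.1734
{'intrinsics': array([[488.04229808,   0.        , 325.30633221],
       [  0.        , 488.04229808, 241.43159088],
       [  0.        ,   0.        ,   1.        ]]), 'world_to_cam': array([[ 0.02589032, -0.99946471, -0.01999984,  0.08150866],
       [-0.9948366 , -0.02379619, -0.09866038,  0.51564557],
       [ 0.09813165,  0.02245092, -0.99492017,  1.12513446],
       [ 0.        ,  0.        ,  0.        ,  1.        ]])}
{'intrinsics': array([[564.15188656,   0.        , 325.19744833],
       [  0.        , 564.15188656, 238.31097654],
       [  0.        ,   0.        ,   1.        ]]), 'world_to_cam': array([[ 0.8472083 ,  0.53118652, -0.00888692, -0.48049856],
       [ 0.36212178, -0.58963918, -0.72193729, -0.06776886],
       [-0.38872343,  0.60841312, -0.69190142,  1.35511817],
       [ 0.        ,  0.        ,  0.        ,  1.        ]])}
```

View pics/top0.png

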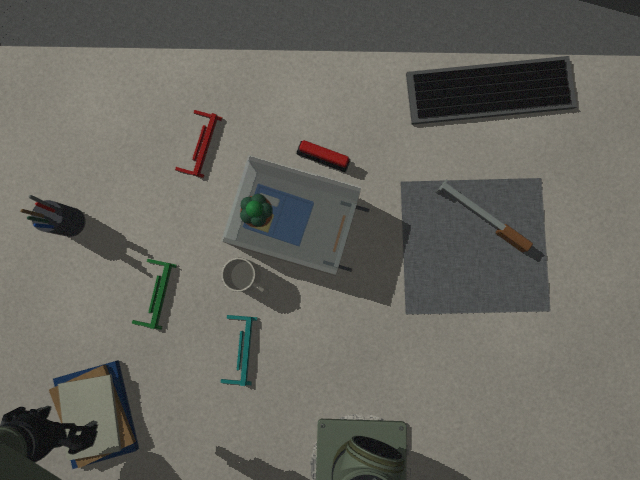

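View pics/scene0.png

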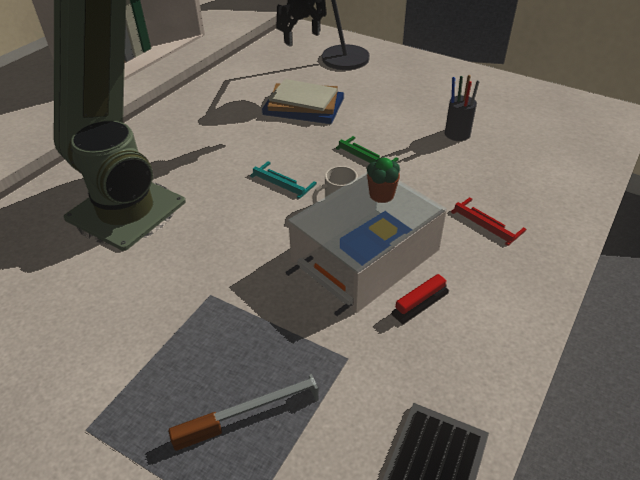

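The top view shows the riser at about (290,215) with its mouth to the right (pad near 340,235), the blue tray at about (285,215), and the hook on the desk pad with its handle at (516,237) and blade at (445,188). In the scene view the aluminium stop is at the riser's mouth. I'll enlarge both areas.

```bash
python3 - <<'E'
from h import *
p=cv2.imread('pics/top0.png')
a=cv2.resize(p[145:285,215:375],None,fx=5,fy=5,interpolation=cv2.INTER_CUBIC)
b=cv2.resize(p[172:272,425:555],None,fx=6,fy=6,interpolation=cv2.INTER_CUBIC)
cv2.imwrite('pics/ca.png',cv2.convertScaleAbs(a[:600],alpha=1.5));cv2.imwrite('pics/cb.png',cv2.convertScaleAbs(b,alpha=1.5))
E
```

```text
(no output)
```

View pics/ca.png

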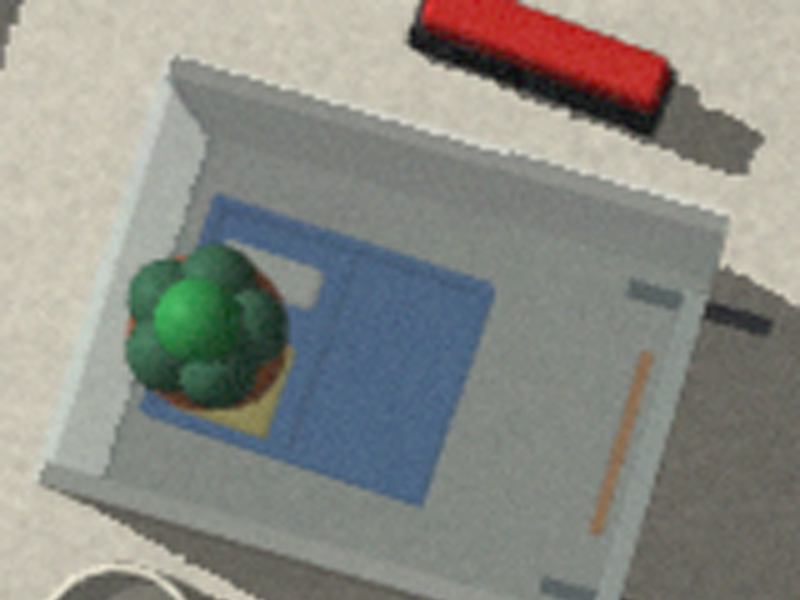

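View pics/cb.png

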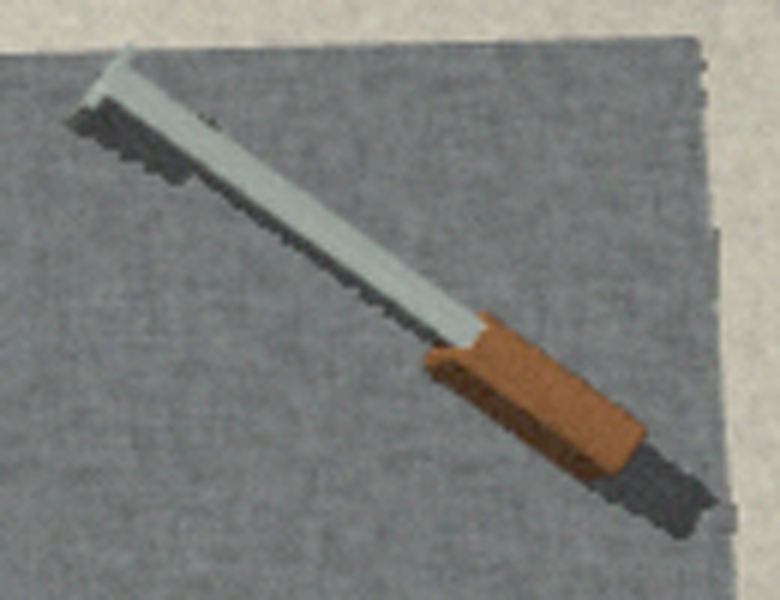

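The first crop shows the tray front corners at (493,285) and (420,505), its back corners at (215,198) and (140,408), the pad from (648,352) to (597,533), and roof corners at (175,62), (725,222) and (45,480). The second crop shows the handle top corners at (485,313), (648,433), (610,478) and (447,358), with the blade end at (118,68).

```bash
python3 - <<'E'
from h import *
d=np.load('pics/top0.npy')
A=lambda u,v,z:onz('top',215+(u+.5)/5-.5,145+(v+.5)/5-.5,z)
B=lambda u,v,z:onz('top',425+(u+.5)/6-.5,172+(v+.5)/6-.5,z)
ang=lambda v:np.degrees(np.arctan2(v[1],v[0])).round(2)
def rep(name,f,L,z):
    P=[f(*q,z) for q in L];print(name,*[p[:2] for p in P])
    print('  lens',[np.linalg.norm(P[i]-P[i-1]).round(4) for i in range(len(P))],'angs',[ang(P[i]-P[i-1]) for i in range(len(P))],'c',np.mean(P,0)[:2]);return P
rep('roof',A,[(175,62),(725,222),(45,480)],.121)
rep('tray',A,[(493,285),(420,505),(140,408),(215,198)],.03)
rep('pad inner',A,[(640,350),(590,533)],.019)
rep('handle',B,[(485,313),(648,433),(610,478),(447,358)],.042)
rep('bar',B,[(118,68),(477,333)],.042)
for u,v in[(510,237),(515,240),(470,210),(300,215),(480,280),(338,240)]:print(u,v,w('top',d,u,v))
c=bot.camera_params('wrist');print(c)
E
```

```text
roof [0.6875 0.2643] [0.621  0.0203] [0.5006 0.3133]
  lens [np.float64(0.1932), np.float64(0.2529), np.float64(0.3168)] angs [np.float64(-14.69), np.float64(-105.25), np.float64(112.34)] c [0.60303333 0.1993    ]
tray [0.6073 0.1254] [0.5017 0.1568] [0.5446 0.2909] [0.6464 0.2593]
  lens [np.float64(0.1395), np.float64(0.1102), np.float64(0.1408), np.float64(0.1066)] angs [np.float64(-106.28), np.float64(163.44), np.float64(72.26), np.float64(-17.24)] c [0.575  0.2081]
pad inner [0.5795 0.0549] [0.4913 0.0766]
  lens [np.float64(0.0908), np.float64(0.0908)] angs [np.float64(-13.82), np.float64(166.18)] c [0.5354  0.06575]
handle [ 0.5631 -0.3225] [ 0.518  -0.3842] [ 0.5003 -0.3694] [ 0.5452 -0.3077]
  lens [np.float64(0.0232), np.float64(0.0764), np.float64(0.0231), np.float64(0.0763)] angs [np.float64(-39.58), np.float64(-126.17), np.float64(140.1), np.float64(53.96)] c [ 0.53165 -0.34595]
bar [ 0.6563 -0.1812] [ 0.5552 -0.3193]
  lens [np.float64(0.1712), np.float64(0.1712)] angs [np.float64(53.79), np.float64(-126.21)] c [ 0.60575 -0.25025]
510 237 [ 0.5324 -0.3326  0.0422]
515 240 [ 0.5261 -0.3454  0.0384]
470 210 [ 0.6009 -0.2528 -0.0012]
300 215 [0.5609 0.1489 0.1196]
480 280 [ 0.4326 -0.275   0.002 ]
338 240 [0.5081 0.0648 0.1185]
{'intrinsics': array([[367.78043505,   0.        , 325.21643815],
       [  0.        , 367.78043505, 238.82676926],
       [  0.        ,   0.        ,   1.        ]]), 'mount': array([[-1.19897992e-05, -9.54528423e-01, -2.98119924e-01,
         7.69819766e-02],
       [ 9.99999869e-01,  1.41325564e-04, -4.92718043e-04,
        -8.46381907e-04],
       [ 5.12445343e-04, -2.98119890e-01,  9.54528296e-01,
         3.17275000e-02],
       [ 0.00000000e+00,  0.00000000e+00,  0.00000000e+00,
         1.00000000e+00]])}
```

```bash
cat >> h.py <<'E'
def go(x,y,z,yaw):
    "tool offset (m) and z turn (deg) to bring the grasp point to x,y,z with tool x at yaw"
    from scipy.spatial.transform import Rotation as Ro
    s=bot.get_state();R=np.array(s['ee_rot']);p=np.array(s['tcp_pos'])
    c,n=np.cos(np.radians(yaw)),np.sin(np.radians(yaw))
    Rt=np.array([[c,n,0],[n,-c,0],[0,0,-1]])
    print('off',(R.T@(np.array([x,y,z+.155])-p)).round(4),'rot',Ro.from_matrix(R.T@Rt).as_rotvec(degrees=True).round(2))
def st():
    s=bot.get_state();R=np.array(s['ee_rot']);p=np.array(s['tcp_pos'])
    print('t',round(s['time_s'],2),'grasp',(p+R[:,2]*.155).round(4),'yaw',np.degrees(np.arctan2(R[1,0],R[0,0])).round(2),'F',s['wrist_force'].round(2),'q',s['qpos'].round(1),'w',s['gripper_width'],s['grip_force'])
E
python3 -m jog '{"offset":[[-0.03,-0.04,0.004],[-0.07,-0.09,0.009],[-0.11,-0.14,0.014],[-0.15,-0.19,0.018],[-0.19,-0.24,0.023],[-0.23,-0.29,0.028],[-0.27,-0.34,0.033],[-0.302,-0.386,0.037]],"rotation":[[0,0,4],[0,0,11],[0,0,19],[0,0,27],[0,0,35],[0,0,43],[0,0,50],[0,0,56]]}'
python3 -c "
from h import *
st();go(.532,-.348,.18,54)"
```

```text
time_s: 1.1
tcp_pos: [0.3398, 0.1055, 0.3679]
ee_rot: [[-0.321, 0.947, 0.001], [0.947, 0.321, 0.0], [0.0, 0.001, -1.0]]
wrist_force: [0.9, -0.4, 0.4]
gripper_width: 0.085
grip_force: 0.0
t 1.1 grasp [0.3399 0.1056 0.2129] yaw 108.7 F [ 0.93 -0.43  0.36] q [ 15.4  -0.  118.2   0.   61.7  -3.3] w 0.08503207048194993 0.0
off [-0.4912  0.0366  0.0329] rot [ 5.00e-02 -3.00e-02  5.47e+01]
```

```bash
python3 -m jog '{"offset":[[-0.06,0.004,0.004],[-0.12,0.009,0.008],[-0.18,0.014,0.013],[-0.24,0.018,0.017],[-0.3,0.023,0.021],[-0.36,0.027,0.025],[-0.42,0.031,0.029],[-0.46,0.035,0.032]],"rotation":[[0,0,7],[0,0,14],[0,0,21],[0,0,28],[0,0,35],[0,0,42],[0,0,49],[0,0,54.7]]}' >/dev/null
python3 -c "
from h import *
st()
go(.532,-.348,.18,54)"
python3 -m jog '{"offset":[[0,0,0],[0,0,0]],"rotation":[[0,0,0],[0,0,0]]}' >/dev/null
python3 -c "
from h import *
st();go(.532,-.348,.18,54)
s=bot.get_state();np.savez('pics/w1.npz',p=s['tcp_pos'],R=s['ee_rot'])
snap('wrist','w1')"
```

```text
t 2.1 grasp [ 0.5218 -0.319   0.18  ] yaw 53.9 F [0.81 1.19 0.76] q [-32.5  24.4  90.6  -0.   65.    3.6] w 0.08553438818069714 0.0
off [-0.0175  0.0252  0.    ] rot [-0.04  0.01 -0.1 ]
t 2.35 grasp [ 0.5209 -0.3158  0.1803] yaw 54.21 F [ 0.23 -0.03  0.02] q [-32.3  24.2  90.9   0.   65.    3.5] w 0.08542722038197177 0.0
off [-0.0195  0.0275  0.0003] rot [-0.12 -0.02  0.21]
```

View pics/w1.png

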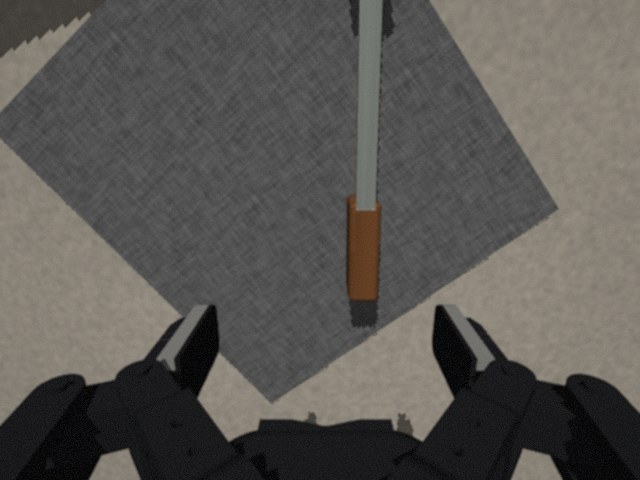

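The wrist picture shows the handle's top from (350,203)–(380,203) at the front to (351,299)–(377,299) at the rear. The bar runs from (366,205) up to (370,0).

```bash
python3 - <<'E'
from h import *
f=np.load('pics/w1.npz');c=bot.camera_params('wrist');K=c['intrinsics'];M=c['mount']
d=np.load('pics/w1.npy')
T=np.eye(4);T[:3,:3]=f['R'];T[:3,3]=f['p'];T=T@M
def on(u,v,z):
    r=T[:3,:3]@np.linalg.inv(K)@[u,v,1];o=T[:3,3];return (o+r*(z-o[2])/r[2])[:2].round(4)
for u,v in[(350.5,203),(380,203),(351,299),(377,299),(366,250),(366.5,205),(370,2)]:print(u,v,on(u,v,.042),d[int(v),int(u)])
a,b=on(366.5,205,.042),on(370,2,.042);print(np.degrees(np.arctan2(*(b-a)[::-1])))
a,b=on(364.2,297,.042),on(365.5,205,.042);print(np.degrees(np.arctan2(*(b-a)[::-1])),np.linalg.norm(a-b),(a+b)/2)
p=T@np.r_[np.linalg.inv(K)@[366,250,1]*d[250,366],1];print(p)
# brown mask
im=cv2.imread('pics/w1.png').astype(int);m=(im[:,:,2]-im[:,:,0]>50);v,u=np.nonzero(m);print(u.min(),u.max(),v.min(),v.max())
for r in(200,204,210,250,290,297):print(r,u[v==r].min(),u[v==r].max())
for r in(5,60,120,180):
  print(r,d[r,355:390:3].round(3))
E
```

```text
350.5 203 [ 0.5471 -0.3095] 0.2752345
380 203 [ 0.5644 -0.322 ] 0.30877575
351 299 [ 0.5039 -0.3729] 0.29121673
377 299 [ 0.5204 -0.3848] 0.33335486
366 250 [ 0.5361 -0.3459] 0.27772787
366.5 205 [ 0.5557 -0.3175] 0.26737487
370 2 [ 0.6289 -0.2123] 0.22836375
55.169128334490665
55.31471314328756 0.07345338657951726 [ 0.5342 -0.3473]
[ 0.53603294 -0.34628658  0.04100457  1.        ]
348 379 195 299
200 349 354
204 350 378
210 350 378
250 350 376
290 350 376
297 350 375
5 [0.264 0.265 0.23  0.23  0.229 0.23  0.229 0.229 0.23  0.264 0.264 0.264]
60 [0.275 0.243 0.238 0.239 0.238 0.24  0.239 0.238 0.24  0.275 0.276 0.275]
120 [0.288 0.249 0.249 0.25  0.251 0.249 0.25  0.249 0.287 0.288 0.287 0.288]
180 [0.302 0.263 0.262 0.262 0.263 0.262 0.261 0.262 0.302 0.301 0.302 0.301]
```

Hook centre is about (0.534, -0.347) with yaw 54.8, and the depth agrees with the expected top height (0.041 against 0.042). I'll align, descend and grip.

```bash
python3 -c "
from h import *
go(.534,-.3473,.08,54.8)"
```

```text
off [-0.0181  0.0291  0.1007] rot [-0.08 -0.01 -0.56]
```

```bash
python3 -m jog '{"offset":[[-0.004,0.007,0.01],[-0.009,0.0145,0.03],[-0.0135,0.022,0.055],[-0.0181,0.0291,0.08],[-0.0181,0.0291,0.095],[-0.0181,0.0291,0.1],[-0.0181,0.0291,0.1]],"rotation":[[0,0,0],[0,0,0],[0,0,-0.3],[0,0,-0.6],[0,0,-0.6],[0,0,-0.6],[0,0,-0.6]]}' >/dev/null
python3 -c "
from h import *
st();go(.534,-.3473,.028,54.8)"
python3 -m jog '{"offset":[[0,0,0.012],[0,0,0.027],[0,0,0.042],[0,0,0.05],[0,0,0.052],[0,0,0.052]],"rotation":[[0,0,0],[0,0,0],[0,0,0],[0,0,0],[0,0,0],[0,0,0]]}'
python3 -c "
from h import *
st();go(.534,-.3473,.028,54.8)"
```

```text
t 3.27 grasp [ 0.5345 -0.348   0.0809] yaw 54.8 F [ 0.66  0.16 -0.52] q [-34.1  31.9  93.5   0.   54.6   1.1] w 0.0852171077060272 0.0
off [ 0.0003 -0.0008  0.0529] rot [-0.01 -0.01 -0.  ]
time_s: 4.03
tcp_pos: [0.5346, -0.3483, 0.184]
ee_rot: [[0.577, 0.817, 0.0], [0.817, -0.577, -0.0], [0.0, 0.0, -1.0]]
wrist_force: [-0.9, -0.3, 0.1]
gripper_width: 0.0858
grip_force: 0.0
t 4.03 grasp [ 0.5346 -0.3483  0.029 ] yaw 54.78 F [-0.92 -0.33  0.12] q [-34.1  35.3  96.1   0.   48.6   1.1] w 0.08580587686839883 0.0
off [ 0.0005 -0.0011  0.001 ] rot [ 0.01 -0.   -0.02]
```

```bash
python3 -m jog '{"offset":[[0,-0.001,0.001],[0,-0.001,0.001],[0,-0.001,0.001],[0,-0.001,0.001],[0,-0.001,0.001],[0,-0.001,0.001],[0,-0.001,0.001],[0,-0.001,0.001]],"rotation":[[0,0,0],[0,0,0],[0,0,0],[0,0,0],[0,0,0],[0,0,0],[0,0,0],[0,0,0]]}' 0.0 70
python3 -c "
from h import *
st()"
```

```text
time_s: 5.03
tcp_pos: [0.5338, -0.3477, 0.1834]
ee_rot: [[0.577, 0.817, 0.001], [0.817, -0.577, -0.0], [0.0, 0.001, -1.0]]
wrist_force: [0.2, -0.1, 4.4]
gripper_width: 0.0233
grip_force: 69.1
t 5.03 grasp [ 0.534  -0.3478  0.0284] yaw 54.78 F [ 0.25 -0.15  4.37] q [-34.1  35.2  96.3   0.   48.4   1.1] w 0.02329596407475807 69.07418131828308
```

```bash
python3 -m jog '{"offset":[[0,0,-0.005],[0,0,-0.015],[0,0,-0.03],[0,0,-0.045],[0,0,-0.055],[0,0,-0.058],[0,0,-0.058]],"rotation":[[0,0,0],[0,0,0],[0,0,0],[0,0,0],[0,0,0],[0,0,0],[0,0,0]]}' >/dev/null
python3 -c "
from h import *
st()
u=np.array([np.cos(np.radians(75)),np.sin(np.radians(75))]);m=np.array([.527,.043])
for dep in(-.27,-.09):
  q=m+dep*u;print(q);go(*q,.0864,75)"
```

```text
t 5.9 grasp [ 0.5336 -0.3476  0.086 ] yaw 54.79 F [-0.19  0.23 -1.86] q [-34.1  31.5  93.4   0.   55.1   1.1] w 0.023057540826151936 68.54037880897522
[ 0.45711886 -0.21779997]
off [ 0.0619 -0.1373 -0.0003] rot [ -0.    -0.   -20.21]
[ 0.50370629 -0.04393332]
off [ 0.2308 -0.1995 -0.0003] rot [ -0.    -0.   -20.21]
```

```bash
python3 -m jog '{"offset":[[0.004,-0.009,0],[0.014,-0.03,0],[0.026,-0.057,0],[0.039,-0.086,0],[0.051,-0.113,0],[0.059,-0.131,0],[0.0619,-0.1373,0],[0.0619,-0.1373,0]],"rotation":[[0,0,-1.5],[0,0,-4.5],[0,0,-8.5],[0,0,-12.5],[0,0,-16.5],[0,0,-19],[0,0,-20.2],[0,0,-20.2]]}' >/dev/null
python3 - <<'E'
from h import *
st()
u=np.array([np.cos(np.radians(75)),np.sin(np.radians(75))]);m=np.array([.527,.043])
go(*(m-.27*u),.0864,75);go(*(m-.087*u),.0864,75)
p,d=snap('top','t2')
p=cv2.imread('pics/t2.png')
cv2.imwrite('pics/t2c.png',cv2.convertScaleAbs(cv2.resize(p[150:300,220:420],None,fx=4,fy=4,interpolation=cv2.INTER_CUBIC),alpha=1.5))
E
```

```text
t 6.9 grasp [ 0.4572 -0.2177  0.0859] yaw 75.01 F [-0.87 -0.66 -2.01] q [-26.8  21.8 111.4  -0.   46.8 -11.8] w 0.023081823419923944 68.70258092880249
off [-0.0001 -0.     -0.0005] rot [0.01 0.   0.01]
off [ 0.1829  0.     -0.0005] rot [0.01 0.   0.01]
```

View pics/t2c.png

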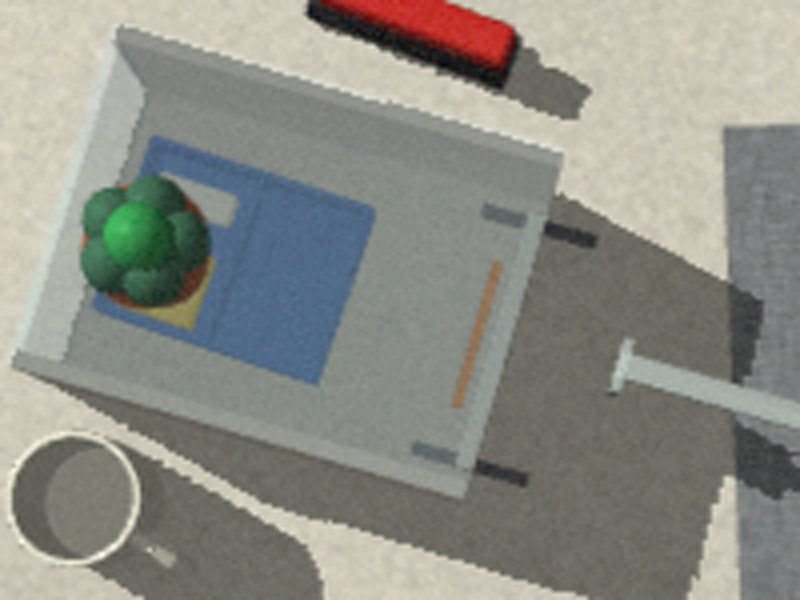

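The crop shows roof corners at (118,28), (560,155), (465,495) and (15,362), pad ends at (497,263) and (457,405), and the blade's outer top edge between (628,342) and (613,392).

```bash
python3 - <<'E'
from h import *
A=lambda u,v,z:onz('top',220+(u+.5)/4-.5,150+(v+.5)/4-.5,z)[:2]
c=[A(*q,.121) for q in[(118,28),(560,155),(465,495),(15,362)]]
ang=lambda v:np.degrees(np.arctan2(v[1],v[0])).round(2)
print(c,[(ang(c[i]-c[i-1]),np.linalg.norm(c[i]-c[i-1]).round(4)) for i in range(4)])
ctr=np.mean(c,0);u=np.array([np.cos(np.radians(75)),np.sin(np.radians(75))]);n=np.array([-u[1],u[0]])
m=ctr-.13*u;print('ctr',ctr,'mouth',m)
rel=lambda p:(((p-m)@u).round(4),((p-m)@n).round(4))
for nm,p in[('padA',A(492,262,.019)),('padB',A(452,404,.019)),('trF1',A(375,208,.03)),('trF2',A(317,384,.03)),('trB1',A(155,137,.03)),('trB2',A(95,308,.03)),('bl1',A(628,342,.0996)),('bl2',A(613,392,.0996)),('barfar',A(798,412,.0996))]:print(nm,p,rel(p))
s=bot.get_state();R=s['ee_rot'];g=s['tcp_pos']+R[:,2]*.155;print('blade outer expected',rel((g+.21*R[:,0])[:2]))
E
```

```text
[array([0.6883, 0.2654]), array([0.6224, 0.0202]), array([0.4357, 0.0677]), array([0.5017, 0.3138])] [(np.float64(-14.54), np.float64(0.1928)), (np.float64(-105.04), np.float64(0.2539)), (np.float64(165.73), np.float64(0.1926)), (np.float64(74.99), np.float64(0.2548))]
ctr [0.562025 0.166775] mouth [0.52837852 0.04120464]
padA [0.5782 0.0548] (np.float64(0.026), np.float64(-0.0446))
padB [0.4927 0.0766] (np.float64(0.025), np.float64(0.0436))
trF1 [0.6073 0.125 ] (np.float64(0.1014), np.float64(-0.0545))
trF2 [0.5017 0.1562] (np.float64(0.1042), np.float64(0.0555))
trB1 [0.6472 0.2575] (np.float64(0.2397), np.float64(-0.0588))
trB2 [0.5437 0.2891] (np.float64(0.2434), np.float64(0.0494))
bl1 [ 0.5229 -0.0202] (np.float64(-0.0607), np.float64(-0.0106))
bl2 [ 0.495  -0.0124] (np.float64(-0.0604), np.float64(0.0184))
barfar [ 0.4865 -0.1139] (np.float64(-0.1607), np.float64(0.0003))
blade outer expected (np.float64(-0.0589), np.float64(0.0011))
```

Everything agrees with the model: yaw 75, mouth at (0.528, 0.041), and the blade where expected. I'll insert the hook.

```bash
python3 -m jog '{"offset":[[0.008,0.002,0],[0.026,0.002,0],[0.05,0.002,0],[0.077,0.002,0],[0.104,0.002,0],[0.131,0.002,0],[0.158,0.002,0],[0.171,0.002,0]],"rotation":[[0,0,0],[0,0,0],[0,0,0],[0,0,0],[0,0,0],[0,0,0],[0,0,0],[0,0,0]]}' >/dev/null
python3 -m jog '{"offset":[[0.006,0,0],[0.01,0,0],[0.01,0,0]],"rotation":[[0,0,0],[0,0,0],[0,0,0]]}' >/dev/null
python3 - <<'E'
from h import *
st()
snap('scene','s2')
p=cv2.imread('pics/s2.png')
cv2.imwrite('pics/s2c.png',cv2.convertScaleAbs(cv2.resize(p[150:330,220:460],None,fx=3.3,fy=3.3,interpolation=cv2.INTER_CUBIC),alpha=1.5))
E
```

```text
t 8.32 grasp [ 0.5059 -0.0438  0.086 ] yaw 74.97 F [-0.74  0.25 -2.71] q [ -6.2  21.9 111.2  -0.   46.9   8.8] w 0.022944043719185007 68.69607210159302
```

View pics/s2c.png

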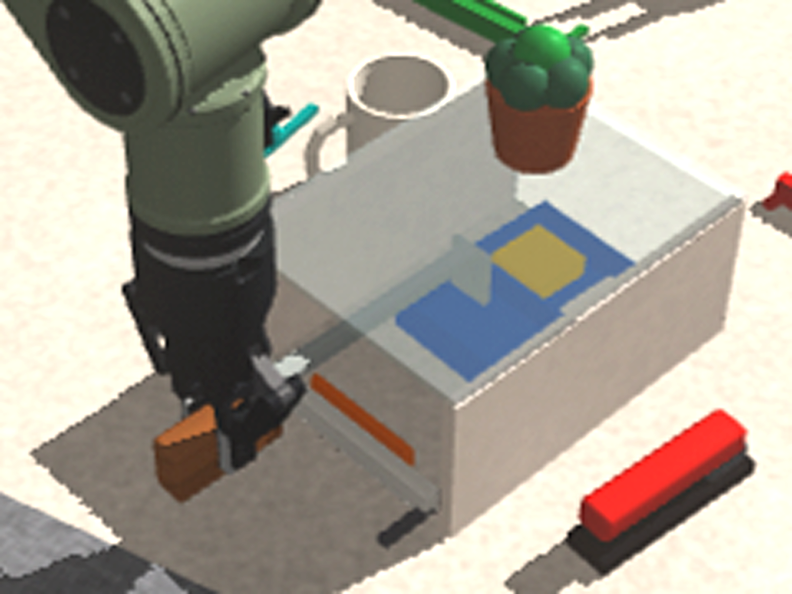

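The blade, with its lower edge at about (490,300) in the crop, hangs over the tray's empty front half, and the gripper is clear of the riser. Lowering.

```bash
python3 -m jog '{"offset":[[0,0,0.004],[0,0,0.012],[0,0,0.022],[0,0,0.032],[0,0,0.04],[0,0,0.045],[0,0,0.045],[0,0,0.045]],"rotation":[[0,0,0],[0,0,0],[0,0,0],[0,0,0],[0,0,0],[0,0,0],[0,0,0],[0,0,0]]}' |grep force
python3 -m jog '{"offset":[[0,0,0.002],[0,0,0.004],[0,0,0.006],[0,0,0.007],[0,0,0.007],[0,0,0.007]],"rotation":[[0,0,0],[0,0,0],[0,0,0],[0,0,0],[0,0,0],[0,0,0]]}' |grep force
python3 - <<'E'
from h import *
st()
p,d=snap('scene','s3')
p=cv2.imread('pics/s3.png')
cv2.imwrite('pics/s3c.png',cv2.convertScaleAbs(cv2.resize(p[200:320,260:420],None,fx=5,fy=5,interpolation=cv2.INTER_CUBIC),alpha=1.5))
E
```

```text
wrist_force: [1.0, -0.4, -1.7]
grip_force: 68.7
wrist_force: [-0.3, -0.1, -1.7]
grip_force: 68.7
t 10.12 grasp [ 0.5061 -0.0435  0.034 ] yaw 74.99 F [-0.27 -0.11 -1.74] q [ -6.2  26.2 114.2   0.   39.6   8.8] w 0.022938580092547668 68.69614362716675
```

View pics/s3c.png

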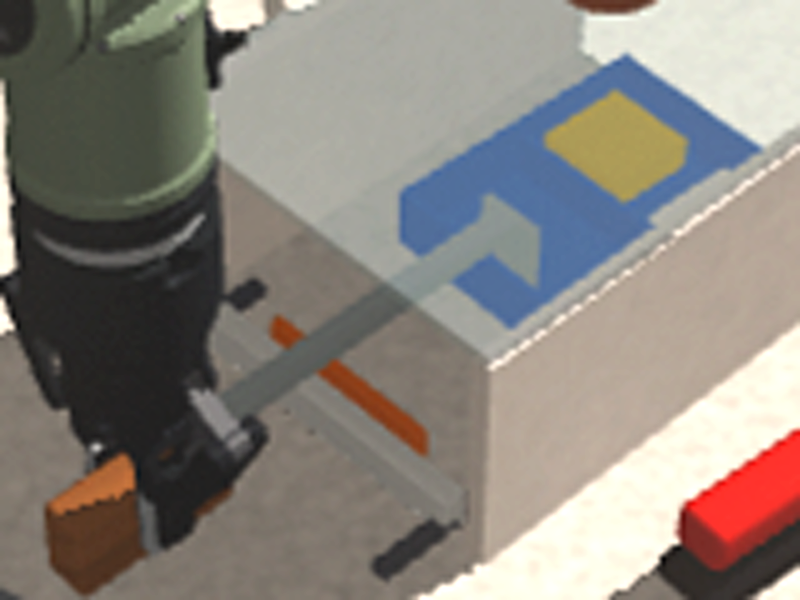

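The blade is inside the tray's front half with nothing else touched. I'll drag gently and report the force along the riser's axis.

```bash
cat >> h.py <<'E'
def dr():
    s=bot.get_state();R=np.array(s['ee_rot']);p=np.array(s['tcp_pos'])
    u=np.array([.2588,.9659,0]);g=p+R[:,2]*.155-np.array([.5284,.0412,0])
    print('t',round(s['time_s'],2),'tip',round(g@u+.205,5),'Fu',round(s['wrist_force']@u,2),'F',s['wrist_force'].round(2))
E
D='from h import *
dr()'
python3 -m jog '{"offset":[[-0.001,0,0],[-0.003,0,0],[-0.005,0,0],[-0.007,0,0],[-0.009,0,0],[-0.011,0,0],[-0.013,0,0],[-0.015,0,0]],"rotation":[[0,0,0],[0,0,0],[0,0,0],[0,0,0],[0,0,0],[0,0,0],[0,0,0],[0,0,0]]}' >/dev/null; python3 -c "$D"
python3 -m jog '{"offset":[[-0.0025,0,0],[-0.005,0,0],[-0.0075,0,0],[-0.01,0,0]],"rotation":[[0,0,0],[0,0,0],[0,0,0],[0,0,0]]}' >/dev/null; python3 -c "$D"
python3 -m jog '{"offset":[[-0.0025,0,0],[-0.005,0,0],[-0.0075,0,0],[-0.01,0,0]],"rotation":[[0,0,0],[0,0,0],[0,0,0],[0,0,0]]}' >/dev/null; python3 -c "$D"
```

```text
t 11.18 tip 0.10233 Fu 2.1 F [ 1.3   1.82 -1.57]
t 11.68 tip 0.09216 Fu 3.19 F [-0.24  3.37 -2.55]
t 12.18 tip 0.08218 Fu 2.1 F [ 0.86  1.95 -1.91]
```

```bash

D='from h import *
dr()'
python3 -m jog '{"offset":[[-0.003,0,0],[-0.006,0,0],[-0.009,0,0],[-0.012,0,0],[-0.015,0,0]],"rotation":[[0,0,0],[0,0,0],[0,0,0],[0,0,0],[0,0,0]]}' >/dev/null; python3 -c "$D"
python3 -m jog '{"offset":[[-0.003,0,0],[-0.006,0,0],[-0.009,0,0],[-0.012,0,0],[-0.015,0,0]],"rotation":[[0,0,0],[0,0,0],[0,0,0],[0,0,0],[0,0,0]]}' >/dev/null; python3 -c "$D"
python3 -m jog '{"offset":[[-0.002,0,0],[-0.004,0,0],[-0.006,0,0]],"rotation":[[0,0,0],[0,0,0],[0,0,0]]}' >/dev/null; python3 -c "$D"
python3 - <<'E'
from h import *
snap('top','t4')
p=cv2.imread('pics/t4.png')
cv2.imwrite('pics/t4c.png',cv2.convertScaleAbs(cv2.resize(p[150:290,230:390],None,fx=4.2,fy=4.2,interpolation=cv2.INTER_CUBIC),alpha=1.5))
E
```

```text
t 12.8 tip 0.06715 Fu 3.6 F [ 0.5   3.6  -2.03]
t 13.43 tip 0.05213 Fu 2.63 F [ 0.4   2.62 -2.01]
t 13.8 tip 0.04625 Fu 3.07 F [ 1.37  2.81 -1.35]
```

View pics/t4c.png

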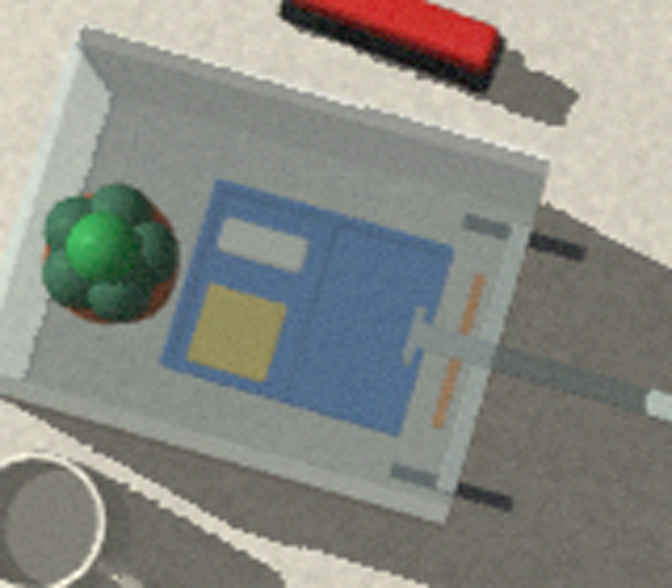

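The tray is square to the pad, which runs from (480,278) to (437,425), with about 15 mm left to go. I'll approach in fine steps.

```bash

D='from h import *
dr()'
python3 -m jog '{"offset":[[-0.001,0,0],[-0.002,0,0],[-0.003,0,0],[-0.004,0,0],[-0.005,0,0],[-0.006,0,0],[-0.007,0,0],[-0.008,0,0]],"rotation":[[0,0,0],[0,0,0],[0,0,0],[0,0,0],[0,0,0],[0,0,0],[0,0,0],[0,0,0]]}' >/dev/null; python3 -c "$D"
python3 -m jog '{"offset":[[-0.0005,0,0],[-0.001,0,0]],"rotation":[[0,0,0],[0,0,0]]}' >/dev/null; python3 -c "$D"
python3 -m jog '{"offset":[[-0.0005,0,0],[-0.001,0,0]],"rotation":[[0,0,0],[0,0,0]]}' >/dev/null; python3 -c "$D"
python3 -m jog '{"offset":[[-0.0005,0,0],[-0.001,0,0]],"rotation":[[0,0,0],[0,0,0]]}' >/dev/null; python3 -c "$D"
```

```text
t 14.85 tip 0.03828 Fu 2.08 F [ 0.54  2.01 -2.42]
t 15.1 tip 0.03732 Fu 1.83 F [ 0.84  1.67 -2.55]
t 15.35 tip 0.03633 Fu 1.91 F [ 0.27  1.9  -1.67]
t 15.6 tip 0.03531 Fu 1.48 F [ 0.47  1.4  -2.09]
```

```bash

D='from h import *
dr()'
python3 -m jog '{"offset":[[-0.0005,0,0],[-0.001,0,0]],"rotation":[[0,0,0],[0,0,0]]}' >/dev/null; python3 -c "$D"
python3 -m jog '{"offset":[[-0.0005,0,0],[-0.001,0,0]],"rotation":[[0,0,0],[0,0,0]]}' >/dev/null; python3 -c "$D"
python3 -m jog '{"offset":[[-0.0005,0,0],[-0.001,0,0]],"rotation":[[0,0,0],[0,0,0]]}' >/dev/null; python3 -c "$D"
```

```text
t 15.85 tip 0.03433 Fu 3.21 F [ 1.24  2.99 -3.19]
t 16.1 tip 0.03331 Fu 2.2 F [ 0.34  2.19 -1.47]
t 16.35 tip 0.0323 Fu 2.3 F [ 0.47  2.25 -2.69]
```

```bash

D='from h import *
dr()'
python3 -m jog '{"offset":[[-0.0003,0,0],[-0.0005,0,0]],"rotation":[[0,0,0],[0,0,0]]}' >/dev/null; python3 -c "$D"
python3 -m jog '{"offset":[[-0.0003,0,0],[-0.0005,0,0]],"rotation":[[0,0,0],[0,0,0]]}' >/dev/null; python3 -c "$D"
```

```text
t 16.6 tip 0.03182 Fu 2.98 F [ 0.12  3.05 -2.48]
t 16.85 tip 0.03132 Fu 2.61 F [ 1.01  2.44 -2.17]
```

```bash

D='from h import *
dr()'
python3 -m jog '{"offset":[[-0.0003,0,0],[-0.0005,0,0]],"rotation":[[0,0,0],[0,0,0]]}' >/dev/null; python3 -c "$D"
python3 -m jog '{"offset":[[-0.0003,0,0],[-0.0005,0,0]],"rotation":[[0,0,0],[0,0,0]]}' >/dev/null; python3 -c "$D"
```

```text
t 17.1 tip 0.03082 Fu 2.39 F [-0.24  2.54 -1.7 ]
t 17.35 tip 0.03034 Fu 2.36 F [-0.04  2.46 -1.8 ]
```

```bash

D='from h import *
dr()'
python3 -m jog '{"offset":[[-0.0003,0,0],[-0.0005,0,0]],"rotation":[[0,0,0],[0,0,0]]}' >/dev/null; python3 -c "$D"
python3 -m jog '{"offset":[[-0.0003,0,0],[-0.0005,0,0]],"rotation":[[0,0,0],[0,0,0]]}' >/dev/null; python3 -c "$D"
```

```text
t 17.6 tip 0.03 Fu 3.09 F [ 1.99  2.66 -2.99]
t 17.85 tip 0.0296 Fu 4.7 F [ 1.59  4.44 -2.36]
```

Contact with the stop: the force is rising above the 2.4 N sliding level. Two tiny steps more.

```bash

D='from h import *
dr()'
python3 -m jog '{"offset":[[0,0,0]],"rotation":[[0,0,0]]}' >/dev/null; python3 -c "$D"
python3 -m jog '{"offset":[[-0.0002,0,0],[-0.0003,0,0]],"rotation":[[0,0,0],[0,0,0]]}' >/dev/null; python3 -c "$D"
python3 -m jog '{"offset":[[0,0,0]],"rotation":[[0,0,0]]}' >/dev/null; python3 -c "$D"
```

```text
t 17.98 tip 0.02961 Fu 5.18 F [ 1.34  5.   -2.43]
t 18.23 tip 0.02945 Fu 6.5 F [ 1.97  6.2  -1.9 ]
t 18.35 tip 0.02945 Fu 6.45 F [ 2.18  6.09 -2.87]
```

```bash

D='from h import *
dr()'
python3 -m jog '{"offset":[[-0.0003,0,0],[-0.0003,0,0],[-0.0003,0,0]],"rotation":[[0,0,0],[0,0,0],[0,0,0]]}' >/dev/null; python3 -c "$D"
python3 -m jog '{"offset":[[0,0,0],[0,0,0]],"rotation":[[0,0,0],[0,0,0]]}' >/dev/null; python3 -c "$D"
```

```text
t 18.73 tip 0.02924 Fu 6.58 F [ 2.18  6.22 -2.62]
t 18.98 tip 0.02925 Fu 6.42 F [ 2.48  5.98 -2.93]
```

The stop is pressed with about 4 N. Now I'll back the blade off, lift and withdraw.

```bash

D='from h import *
dr()'
python3 -m jog '{"offset":[[0.0004,0,0],[0.001,0,0],[0.002,0,0],[0.004,0,0],[0.006,0,0],[0.009,0,0],[0.012,0,0],[0.012,0,0]],"rotation":[[0,0,0],[0,0,0],[0,0,0],[0,0,0],[0,0,0],[0,0,0],[0,0,0],[0,0,0]]}' >/dev/null; python3 -c "$D"
python3 -m jog '{"offset":[[0,0,-0.004],[0,0,-0.012],[0,0,-0.022],[0,0,-0.032],[0,0,-0.042],[0,0,-0.05],[0,0,-0.052],[0,0,-0.052]],"rotation":[[0,0,0],[0,0,0],[0,0,0],[0,0,0],[0,0,0],[0,0,0],[0,0,0],[0,0,0]]}' >/dev/null; python3 -c "$D"
python3 -m jog '{"offset":[[-0.006,0,0],[-0.02,0,0],[-0.04,0,0],[-0.06,0,0],[-0.08,0,0],[-0.095,0,0],[-0.1,0,0],[-0.1,0,0]],"rotation":[[0,0,0],[0,0,0],[0,0,0],[0,0,0],[0,0,0],[0,0,0],[0,0,0],[0,0,0]]}' >/dev/null
python3 - <<'E'
from h import *
dr();st();go(.534,-.3478,.086,54.78)
snap('top','t5')
p=cv2.imread('pics/t5.png')
cv2.imwrite('pics/t5c.png',cv2.convertScaleAbs(cv2.resize(p[150:290,230:390],None,fx=4.2,fy=4.2,interpolation=cv2.INTER_CUBIC),alpha=1.5))
E
```

```text
t 19.98 tip 0.04099 Fu -0.19 F [ 0.48 -0.33 -1.33]
t 20.98 tip 0.04074 Fu -0.24 F [-0.94  0.   -2.57]
t 21.98 tip -0.05945 Fu 0.46 F [ 0.47  0.36 -2.9 ]
t 21.98 grasp [ 0.4601 -0.2143  0.0859] yaw 74.95 F [ 0.47  0.36 -2.9 ] q [-26.3  21.9 111.3   0.   46.8 -11.2] w 0.02323303436325369 68.69751691818237
off [-0.1097  0.106  -0.0002] rot [-1.000e-02 -2.000e-02  2.017e+01]
```

View pics/t5c.png

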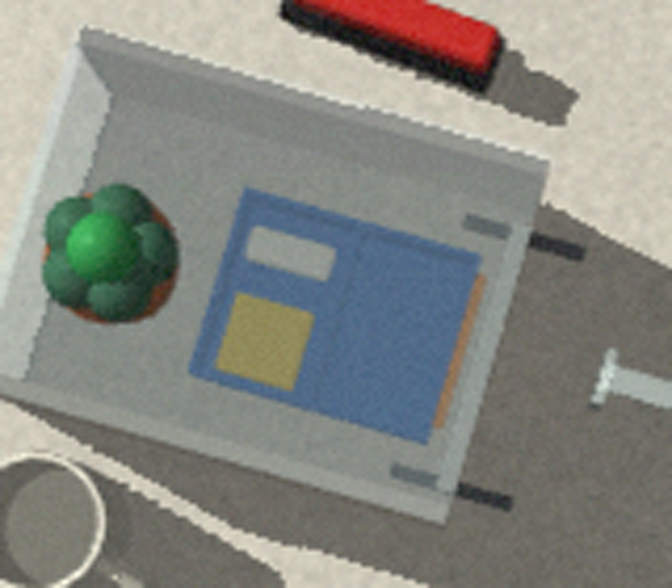

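The tray's front edge, from (480,258) to (428,440), lies flush on the orange pad. The hook is clear, so I'll return it to its place.

```bash
python3 -m jog '{"offset":[[-0.006,0.006,0],[-0.024,0.024,0],[-0.045,0.043,0],[-0.068,0.066,0],[-0.089,0.086,0],[-0.104,0.1,0],[-0.1097,0.106,0],[-0.1097,0.106,0]],"rotation":[[0,0,1.5],[0,0,4.5],[0,0,8.5],[0,0,12.5],[0,0,16.5],[0,0,19],[0,0,20.2],[0,0,20.2]]}' >/dev/null
python3 -m jog '{"offset":[[0,0,0.006],[0,0,0.018],[0,0,0.032],[0,0,0.044],[0,0,0.051],[0,0,0.054],[0,0,0.054],[0,0,0.054]],"rotation":[[0,0,0],[0,0,0],[0,0,0],[0,0,0],[0,0,0],[0,0,0],[0,0,0],[0,0,0]]}' >/dev/null
python3 -c "
from h import *
st();go(.534,-.3478,.0284,54.78)"
```

```text
t 24.02 grasp [ 0.5345 -0.3478  0.0324] yaw 54.78 F [-0.09 -0.5  -2.01] q [-34.1  35.   96.1   0.   48.9   1.1] w 0.023377087760664914 68.77042651176453
off [-0.0003 -0.0003  0.004 ] rot [ 0.05 -0.01  0.  ]
```

```bash

python3 -m jog '{"offset":[[0,0,0.0008],[0,0,0.0016],[0,0,0.0024],[0,0,0.003]],"rotation":[[0,0,0],[0,0,0],[0,0,0],[0,0,0]]}' |grep t_force
python3 -m jog '{"offset":[[0,0,0.0004],[0,0,0.0008],[0,0,0.0008]],"rotation":[[0,0,0],[0,0,0],[0,0,0]]}' |grep t_force
python3 -c "
from h import *
st()"
```

```text
wrist_force: [0.2, -0.3, -1.0]
wrist_force: [-1.2, -0.0, 0.1]
t 24.9 grasp [ 0.5342 -0.3475  0.0284] yaw 54.79 F [-1.23 -0.04  0.05] q [-34.1  35.3  96.3   0.   48.5   1.1] w 0.022918273292296 69.08562183380127
```

The hook is set down and its weight is off the wrist. Releasing and rising.

```bash

python3 -m jog '{"offset":[[0,0,0],[0,0,0],[0,0,0],[0,0,0],[0,0,0],[0,0,0],[0,0,0],[0,0,0]],"rotation":[[0,0,0],[0,0,0],[0,0,0],[0,0,0],[0,0,0],[0,0,0],[0,0,0],[0,0,0]]}' 0.085 |grep -E 'force|width'
python3 -m jog '{"offset":[[0,0,-0.005],[0,0,-0.02],[0,0,-0.045],[0,0,-0.08],[0,0,-0.12],[0,0,-0.15],[0,0,-0.16],[0,0,-0.16]],"rotation":[[0,0,0],[0,0,0],[0,0,0],[0,0,0],[0,0,0],[0,0,0],[0,0,0],[0,0,0]]}' |grep -E 'force|width'
python3 - <<'E'
from h import *
st()
snap('scene','s9')
E
```

```text
wrist_force: [-0.0, 0.4, -0.6]
gripper_width: 0.0845
grip_force: 0.0
wrist_force: [0.6, -0.2, 0.5]
gripper_width: 0.085
grip_force: 0.0
t 26.9 grasp [ 0.5342 -0.3475  0.1887] yaw 54.79 F [ 0.55 -0.19  0.53] q [-34.1  26.2  86.3   0.   67.5   1.1] w 0.08503466316053165 0.0
```

View pics/s9.png

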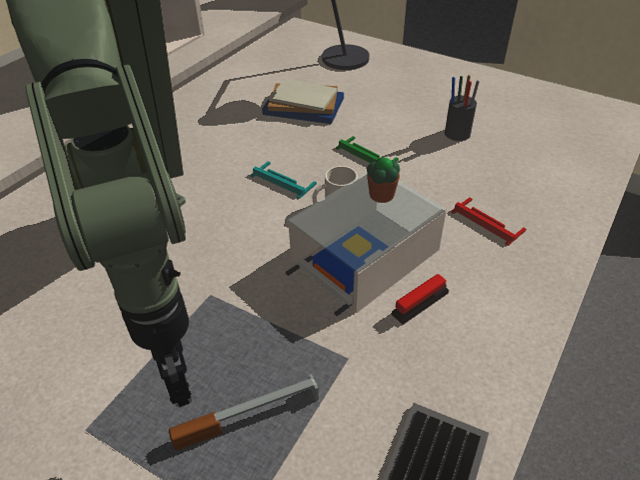

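The hook stands on the pad as before, with its handle at (195,430) and blade at (313,385). The tray is at the stop near (335,275), and the mug, stapler and plant haven't moved. Handing in.

```bash
python3 -c "
from plant import bot
print(bot.sign_off())"
```

```text
the job is handed in; nothing more can be done
None
```

I dragged the tray snug against the orange stop with about 4 N, stood the hook back in its place on the desk pad and let go of it, left the mug, stapler and plant where they were, and handed the job in after about 27 s on the robot's clock.

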